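Slide a nest-box front down its grooves and clamp it home

TASK

Take the nest-box front panel (the wide, thin board with the round entrance hole) out of the rack, leaving the other two boards standing, and lower it gently, upright as it stands now, down the two grooves of the assembly stand until it rests on the two sprung pads, and let go of it. Then swing both of the stand's levers over from their open positions and press them down, without forcing them when the panel jams askew or has come home, until it bears firmly and level on its seat, all the way home, and the levers hold it there.

Things in the scene. Friction and masses are not known exactly. Their poses are not given: they have to be found in the camera images.
- panel: Nest-box front: plain pine board 12 mm thick (x), 150 wide (y), 100 high (z), 0.12-0.21 kg, round 32 mm hole on its centre line 50 mm above the lower edge. Origin: centre of the lower edge, z up. Both faces alike, either may look forward. Starts upright in one rack bay (23 mm wide, walls up to 44 mm above the bench), lower edge 10 mm above the bench.
- spare_a: One of two alike boards that stay in the rack, upright in their own bays: 18 mm thick (x), 105 mm wide (y), 85 mm high, no hole. Origin at the centre of its underside.
- spare_b: The other spare board, the same as spare_a.
- rack: Low plywood rack fixed to the bench, 200 mm (x) by 180 mm (y), with three parallel bays 60 mm apart along its x axis; the boards' faces look along x. Origin at the centre of its underside, on the bench.
- stand: Assembly stand fixed to the bench: base 130 (x) by 250 (y) by 18 mm with two uprights. Origin: centre of its underside, on the bench. The panel goes in from above, width along y, thickness along x, centred at x = y = 0. Home, its lower edge bears on the seat, so its origin is at z = 27 to 33 mm and its top edge at 127 to 133 mm. Levers and pads are on it.
- seat: The seat on the stand's base between the pads: a steel strip carrying two adjustable blocks, always level with each other. Origin and axes as the stand; this pose does not tell the blocks' height. Their tops are set differently each time, 27 to 33 mm above the bench, and stay fixed: where the panel comes home must be felt.
- pad_a_top (a point): Top of the sprung pad under the panel's lower corner at the stand's y = +64 mm, at z = 36 mm when free (panel resting: origin z = 36, top edge 136 mm). It pushes up with 3 N at first and 0.5 N more per mm, 4.5 to 7.5 N when the panel is home, so the panel springs up again unless the levers are left down.
- pad_b_top (a point): The same for the pad at the stand's y = -64 mm.
- guides: The stand's two uprights, 118 mm high; origin and axes as the stand. Each has a vertical groove 14.4 mm wide (x) from the open top (sloped mouth, z = 112 to 118 mm) down; groove floors at y = +76.7 and -76.7 mm (3.4 mm side play in all), cheeks reach in to 65.5 mm. The panel jams if one lower corner is pressed more than about 4 mm below the other.
- lever_a (a joint): Lever at the +y upright, rad, hinged about the stand's x. 0: level, pointing inwards over the panel's top edge; pi/2: straight up; starts open at 1.85 to 2.05, leaning outwards. Range -0.25 to 2.2; with the panel home it is between -0.13 and 0.13. Stiff hinge (0.2 Nm friction): stays where left. A push on the knob takes 3 N free, 5 N as the panel comes home, then rises steeply.
- lever_b (a joint): The same lever mirrored at the -y upright, pointing inwards to +y when at 0; it too grows as it opens outwards.
- lever_a_hinge (a point): Hinge axis of lever_a, fixed on the stand: at x = 0, y = +88 mm, z = 145 mm in the stand's frame. Its axes are the stand's.
- lever_b_hinge (a point): Hinge axis of lever_b: at x = 0, y = -88 mm, z = 145 mm in the stand's frame.
- lever_a_tip (a point): Centre of lever_a's end knob (14 mm diameter, 14 mm along the hinge axis), 70 mm from the hinge. The bar is 13 mm wide (x), 9 mm thick. A rounded toe (radius 6 mm) on the bar's underside, 24 mm from the hinge and 9 mm below the bar's axis, bears on the panel's top edge; with the panel resting on its pads it touches at about 0.25 rad.
- lever_b_tip (a point): Centre of lever_b's end knob.
- panel_corner1 (a point): Upper corner of the panel at its own +y edge: y = +75 mm, z = 100 mm in the panel's frame.
- panel_corner2 (a point): Upper corner of the panel at its own -y edge.
There are look-alikes about, which are no part of the job. What is shaped like the panel but turquoise is not meant.

How it is judged (in metres and radians):
On the way:
1. the panel stands in both grooves on the sprung pads, let go of, both levers still open (z of panel in the frame of stand between 0.033 and 0.041 m and horizontal distance between panel and stand below 0.006 m and angle between the y axis of panel and the y axis of stand, either way round below 0.06 rad and angle between panel's own z axis and vertical below 0.06 rad and contact force between the fingers and panel below 0.2 N and value of joint each of lever_a, lever_b above 1 rad), for 0.2 s.
At the end, for the whole second after the job is handed in: The panel is home in the stand: upright in both grooves, within 6 mm of the stand's centre, level to 0.015 rad (2 mm from corner to corner), its lower edge bearing on the seat with over 1 N, both levers swung down to within 0.2 rad of level and holding it, everything at rest (contact force between panel and seat above 1 N and angle between panel's own y axis and vertical between 1.5558 and 1.5858 rad and z of panel in the frame of stand below 0.034 m and horizontal distance between panel and stand below 0.006 m and angle between the y axis of panel and the y axis of stand, either way round below 0.04 rad and angle between panel's own z axis and vertical below 0.04 rad and value of joint each of lever_a, lever_b below 0.2 rad and linear speed of panel below 0.01 m/s); the robot touches nothing.
It fails at once if the panel is forced against the uprights (over 30 N) (contact force between panel and guides above 30 N).
It fails at once if a lever is pressed onto the panel with more than 40 N (contact force between any of lever_a, lever_b and panel above 40 N).
It fails at once if a spare board is shifted or tipped (distance of any of spare_a, spare_b from where it was at the start of the episode above 0.02 m or angle between any of spare_a, spare_b's own z axis and vertical above 0.3 rad).
It fails at once if the panel is slammed onto its seat (over 60 N) (contact force between panel and seat above 60 N).
It also fails if it takes over 72 s, if anything falls off the work surface, if the arm or the gripper's body presses on something with over 40 N, if the wrist force passes 120 N, or if a joint passes its speed limit or range.

ROBOT

A 6-joint arm with a two-finger parallel gripper is mounted at the origin on the work surface. World frame = base frame: x ahead of the robot, y to its left, z up, the work surface at z = 0. Lengths are in m, angles in degrees, forces in N, time in s.
With the tool pointing down it reaches from about 0.4 to 0.825 m from the base axis. Payload 7 kg.
Tool frame: the origin (TCP) lies midway between the tips of the shut fingers; the grasp point (between the pads) lies 19 mm behind it; z points along the fingers, y is the line along which they close (so a half turn about z gives the same grasp; the last joint's range is limited). The gripper opens to 88 mm and grips with 3 to 60 N. Pads are 19 mm wide; open, the fingers measure 130 mm over their backs; the gripper's body (78 mm by 193 mm) begins 47 mm behind the grasp point.
Start: joints at [-50.93, 20.546, 0.682, 0, -70.136, -16.507], TCP at [0.259, -0.623, 0.227] pointing down, gripper open.
Joint ranges: [-176.03, 176.03], [-82.01, 121.73], [-58.28, 71.71], [-173.87, 95.51], [-174.79, -0.11], [-173.66, 173.66]. Speed limits (degrees/s): [136.94, 136.94, 172.46, 180, 180, 180].

INTERFACE

Orientations are given as [roll, pitch, yaw] about the fixed x, y, z axes, in that order (R = Rz(yaw) Ry(pitch) Rx(roll)).
In Python, from workcell import observe, read_camera, finish_job gives the robot as it stands.
- The arm moves only by the tool arm_command, never from a script. Its argument "motion" is a list of rows, each a list of 7 numbers: the turn, a rotation vector about the tool's x, y, z in degrees, then the shift along the tool's x, y, z in cm, then the closure in counts, from 0 (fully open) to 255 (shut). In form: [[rx, ry, rz, x, y, z, fingers], ...]. A call has 1 to 12 rows; each row shifts and turns the commanded pose from where the row before left it, along the tool's axes as they then stand; what a row does not reach is not made up. A row lasts 1/10 s, in which the tool goes at most 50 mm and 8.59 degrees, less where a joint would pass 70% of its speed; a pose out of reach is approached as far as the arm can. A call with a gripper value outside its range is refused whole. The fingers move at their own pace and stop on an object; "squeeze" is the grip in N (left out, the last holds). Time passes only in rows, so rows that do not move let the fingers close. It gives the time, the measured TCP pose, the force, the opening and the grip force at its end, in the units of the state.
- observe(): the state, without advancing time (a new reading comes with each control period).
- read_camera(name): name is "scene" or "side" or "wrist"; returns a dict with "pixels" (480x640x3 uint8, red, green, blue), "mtx" (3x3 intrinsics, pixels), "xyz" and "attitude" of the camera in the world. Camera axes: x right, y down, z forward; pixel columns grow to the right and rows downward; lengths in m; the calibration is good to about 2 mm. A picture is of the moment at which its call begins. There is no depth.
- finish_job(): hands the job in; it is judged then, once.
The state is a dict: "t": time; "joints": joint angles; "dq": joint speeds; "tau": joint torques, N m; "tcp_pos": TCP position; "orientation": TCP orientation; "wrist_force": force on the tool from outside, world axes, zero at the start; "moment": the same for the moment, N m; "gripper_width": finger opening in m; "finger_force": force on a finger pad.
Only numpy, scipy, OpenCV 4.12 (cv2) and the standard library are available. Lean on these libraries where they do the work, as an engineer would, in place of code of your own. Each camera call takes 0.05 s, during which the arm holds its last target. There are 200 camera calls.

## Working session

There is one attempt and no reset: what is moved stays moved. The work goes in short steps, Python scripts to look and compute and a tool call to move; the robot and the scene stay as the last step left them, time stands still between calls to the robot, and variables do not carry over. Pictures are saved under pics/ and viewed, at most 10 in all, crops included, and the job is handed in when it is done.

Besides the shell and the picture viewer there is one more tool, called after "Emit:" as name(argument=value, ...), one argument or row to a line, values as JSON. arm_command: Moves the arm, as the interface text tells. Its arguments: {"type":"object","properties":{"motion":{"type":"array"},"squeeze":{"type":"number"}},"required":["motion"]}

```bash
mkdir -p pics
python3 - <<'E'
from workcell import observe, read_camera
import cv2,pickle
print(observe())
for n in("scene","side"):
    c=read_camera(n); cv2.imwrite(f"pics/{n}0.png",c["pixels"][:,:,::-1]); pickle.dump(c,open(n+".pkl","wb")); print(n,c["mtx"],c["xyz"],c["attitude"])
E
```

```text
{'t': 0.0, 'joints': array([-5.09293909e+01,  2.05935246e+01,  6.33077795e-01, -2.17717704e-02,
       -7.01361925e+01, -1.65067465e+01]), 'dq': array([-0.1261739 ,  0.02004795,  0.07687596, -0.04847514, -0.01331652,
        0.00706136]), 'tau': array([-8.32329042e-04, -5.82718527e+01,  2.93058944e+01,  6.99724227e+00,
        6.99079319e-03, -8.41330666e-05]), 'tcp_pos': array([ 0.25879308, -0.62287474,  0.22558863]), 'orientation': array([ 1.79901528e+02, -7.83779400e-03, -1.57443546e+02]), 'wrist_force': array([0.0380537 , 0.41323752, 0.82841461]), 'moment': array([ 0.00080684, -0.04575574, -0.05469341]), 'finger_force': 0.0, 'gripper_width': 0.0874274643302866}
scene [[493.99868756   0.         318.23719574]
 [  0.         493.99868756 235.64564365]
 [  0.           0.           1.        ]] [0.90511321 0.4721159  1.08218653] [-1.45776606e+02  1.20247814e-01  1.40270434e+02]
side [[606.87010615   0.         314.39841506]
 [  0.         606.87010615 234.05646425]
 [  0.           0.           1.        ]] [-0.19774581  0.68089768  1.10201099] [-135.10270374    0.95214222 -138.13623247]
```

View pics/scene0.png

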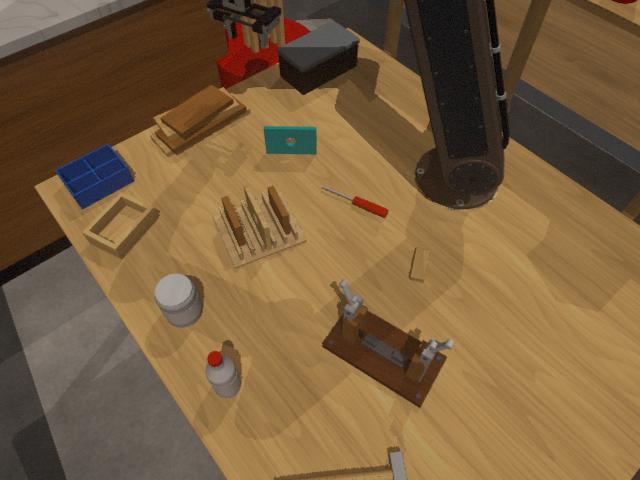

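View pics/side0.png

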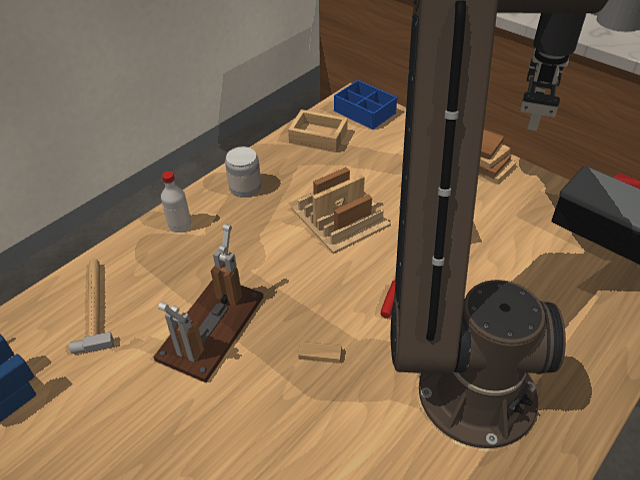

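Scene picture: the rack is at about (260,230), with a pale wide board at (257,218) in the middle bay and brown boards at (233,220) and (279,208) in the outer bays. A turquoise look-alike is at (291,140). The stand is at (385,355), with its lever knobs at about (347,288) and (446,345). The middle pale board fits the panel, since it is wide, thin pine and the others are thick and brown. An enlarged composite crop will confirm it.

Run:
```python
import cv2,pickle,numpy as np
a=pickle.load(open("scene.pkl","rb"))["pixels"][:,:,::-1];b=pickle.load(open("side.pkl","rb"))["pixels"][:,:,::-1]
def cr(im,x,y,w,h):
    return cv2.resize(im[y:y+h,x:x+w],(400,300),interpolation=cv2.INTER_CUBIC)
top=np.hstack([cr(a,205,175,107,80),cr(a,315,275,147,110)]) 
# scales: 3.74,2.72
bot=np.hstack([cr(b,285,160,107,80),cr(b,140,215,160,120+50)]) if 0 else np.hstack([cr(b,285,162,120,90),cr(b,140,220,213,160)])
cv2.imwrite("pics/comp.png",np.vstack([top,bot]))
```

```text
(no output)
```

View pics/comp.png

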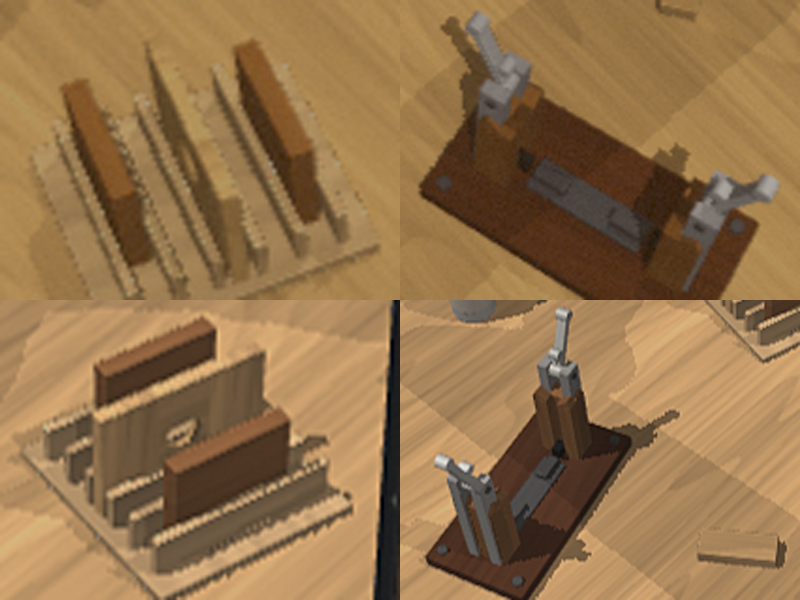

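The pale middle board has the round hole, so it is the panel. The crop also shows both levers open, with knobs at scene (344,282) and (450,344). Next I fit the poses from both views and check them with an overlay.

```bash
cat > h.py <<'E'
import cv2,pickle,numpy as np
from scipy.spatial.transform import Rotation as R
from scipy.optimize import least_squares
def P(c,X):
    M=R.from_euler("xyz",c["attitude"],degrees=True).as_matrix()
    p=(np.atleast_2d(X)-c["xyz"])@M; q=p@c["mtx"].T; return q[:,:2]/q[:,2:]
def plane(c,uv,z):
    M=R.from_euler("xyz",c["attitude"],degrees=True).as_matrix()
    d=M@np.linalg.solve(c["mtx"],[*uv,1]); return c["xyz"]+d*(z-c["xyz"][2])/d[2]
def tri(c1,u1,c2,u2):
    f=lambda X:np.r_[P(c1,X)[0]-u1,P(c2,X)[0]-u2]
    s=least_squares(f,plane(c1,u1,.1)); return s.x,np.abs(s.fun).max()
def pose(p,X):
    c,s=np.cos(p[2]),np.sin(p[2]); X=np.atleast_2d(X); return np.c_[p[0]+c*X[:,0]-s*X[:,1],p[1]+s*X[:,0]+c*X[:,1],X[:,2]]
E
python3 - <<'E'
from h import *
S=pickle.load(open("scene.pkl","rb"));D=pickle.load(open("side.pkl","rb"))
for n,u,v in [("p far",(245.1,186.2),(313.5,195.6)),("p near",(267.1,227.5),(364.2,176.4)),("p farB",(245.1,186.2),(364.2,176.4)),("p nearB",(267.1,227.5),(313.5,195.6)),
 ("tip1",(344.4,282.3),(226.8,226.9)),("tip2",(450.3,343.6),(162.4,306.3)),("tip1x",(344.4,282.3),(162.4,306.3))]: print(n,*tri(S,u,D,v))
for u,v in[((245.1,186.2),0),((267.1,227.5),0)]: print(plane(S,u,.11))
for v in[(313.5,195.6),(364.2,176.4)]: print(plane(D,v,.11))
print("stand", [plane(S,u,.018).round(3) for u in[(323.1,344.9),(446.2,357.7)]],[plane(D,u,.018).round(3) for u in[(154.9,358.4),(263.5,291.9),(207,378)]])
E
```

```text
p far [ 0.56055947 -0.18869334  0.13874943] 19.759492594029012
p near [ 0.52654879 -0.23399988  0.0706923 ] 22.78149913099918
p farB [ 0.52402406 -0.28820831  0.09827624] 1.2378548244976173
p nearB [ 0.56302282 -0.1371695   0.11171358] 1.1092779649968065
tip1 [0.55948406 0.13504303 0.21077709] 0.25660064932117166
tip2 [0.49368529 0.3573402  0.21025053] 0.5094522675435655
tip1x [0.56078415 0.21616767 0.13614892] 44.32504929811597
[ 0.5299017  -0.27490906  0.11      ]
[ 0.56343527 -0.13483311  0.11      ]
[ 0.56521191 -0.14249381  0.11      ]
[ 0.51670032 -0.28153296  0.11      ]
stand [array([0.627, 0.151, 0.018]), array([0.435, 0.35 , 0.018])] [array([0.544, 0.384, 0.018]), array([0.5  , 0.106, 0.018]), array([0.425, 0.342, 0.018])]
```

```bash
cat >> h.py <<'E'
def go(s,xyz,yaw):
    """remaining turn about tool z (deg) and, after that turn, shift in tool axes (cm)"""
    r=R.from_euler("xyz",s["orientation"],degrees=True); t=R.from_euler("xyz",[180,0,yaw],degrees=True)
    return (r.inv()*t).as_rotvec(degrees=True).round(1), (t.inv().apply(np.array(xyz)-s["tcp_pos"])*100).round(2)
E
python3 - <<'E'
from h import *
from workcell import *
S=pickle.load(open("scene.pkl","rb"));D=pickle.load(open("side.pkl","rb"))
obs=[(S,(323.1,344.9),(.065,-.125,.018)),(S,(446.2,357.7),(-.065,.125,.018)),(D,(154.9,358.4),(.065,.125,.018)),(D,(263.5,291.9),(-.065,-.125,.018)),(D,(207,378),(-.065,.125,.018))]
def f(p):
    r=[P(c,pose(p,X))[0]-u for c,u,X in obs]
    for sg,us,ud,k in((-1,(344.4,282.3),(226.8,226.9),3),(1,(450.3,343.6),(162.4,306.3),4)):
        X=pose(p,(0,sg*(.088-.07*np.cos(p[k])),.145+.07*np.sin(p[k])))
        r+=[P(S,X)[0]-us,P(D,X)[0]-ud]
    return np.concatenate(r)
s=least_squares(f,[.527,.246,.29,1.9,1.9],loss="soft_l1");print(s.x,np.degrees(s.x[2]),f(s.x).round(1))
obs2=[(S,(245.1,186.2),-1),(S,(267.1,227.5),1),(D,(313.5,195.6),1),(D,(364.2,176.4),-1)]
g=lambda p:np.concatenate([P(c,pose(p,(0,q*.075,.11)))[0]-u for c,u,q in obs2])
q=least_squares(g,[.545,-.21,-.26]);print(q.x,np.degrees(q.x[2]),q.fun.round(1))
w=read_camera("wrist");o=observe();r=R.from_euler("xyz",o["orientation"],degrees=True)
print("cam in tool",r.inv().apply(w["xyz"]-o["tcp_pos"]),(r.inv()*R.from_euler("xyz",w["attitude"],degrees=True)).as_matrix().round(3),w["mtx"])
print(go(o,[q.x[0],q.x[1],.26],-90+np.degrees(q.x[2])))
E
```

```text
[0.52622155 0.24512991 0.29878134 1.9717162  1.99475154] 17.11890990995278 [-1.2 -2.5  1.  -3.6 -2.3 -2.  -0.7 -0.1 -1.9  0.5 -0.5  0.2 -0.3  0.5
 -0.  -1.   0.5  1.2]
[ 0.54308434 -0.20939129 -0.27366296] -15.679732798627692 [ 0.8 -2.9 -0.6 -0.6 -0.9  1.4 -1.9 -1. ]
cam in tool [ 0.08065429 -0.00071205 -0.15828419] [[ 0.    -0.955 -0.296]
 [ 1.     0.     0.   ]
 [ 0.    -0.296  0.955]] [[378.52655014   0.         317.77001756]
 [  0.         378.52655014 241.04186973]
 [  0.           0.           1.        ]]
(array([  0.1,   0. , -51.8]), array([-47.51, -16.19,  -3.42]))
```

Emit:
arm_command(
  motion=[
    [0,0,-7.4,0,0,0,150],
    [0,0,-7.4,0,0,0,150],
    [0,0,-7.4,0,0,0,150],
    [0,0,-7.4,0,0,0,150],
    [0,0,-7.4,0,0,0,150],
    [0,0,-7.4,0,0,0,150],
    [0,0,-7.4,0,0,0,150],
  ],
  squeeze=25,
)

```text
t: 0.85
tcp_pos: [0.2589, -0.6231, 0.2261]
orientation: [180.0, 0.0, -105.3]
wrist_force: [-0.6, 0.5, 0.5]
gripper_width: 0.0387
finger_force: 0.0
```

Emit:
arm_command(
  motion=[
    [0,0,0,-4.32,-1.47,-0.31,150],
    [0,0,0,-4.32,-1.47,-0.31,150],
    [0,0,0,-4.32,-1.47,-0.31,150],
    [0,0,0,-4.32,-1.47,-0.31,150],
    [0,0,0,-4.32,-1.47,-0.31,150],
    [0,0,0,-4.32,-1.47,-0.31,150],
    [0,0,0,-4.32,-1.47,-0.31,150],
    [0,0,0,-4.32,-1.47,-0.31,150],
    [0,0,0,-4.32,-1.47,-0.31,150],
    [0,0,0,-4.32,-1.47,-0.31,150],
    [0,0,0,-4.32,-1.47,-0.31,150],
    [0,0,0,0,0,0,150],
  ],
)

```text
t: 2.05
tcp_pos: [0.5454, -0.2055, 0.2606]
orientation: [-180.0, 0.0, -105.4]
wrist_force: [-0.7, -1.0, -0.7]
gripper_width: 0.0359
finger_force: 0.0
```

Run:
```python
from h import *
from workcell import *
o=observe();print(o["t"],o["tcp_pos"],o["orientation"],o["gripper_width"],o["joints"])
w=read_camera("wrist");pickle.dump(w,open("w1.pkl","wb"))
im=w["pixels"][:,:,::-1].copy()
p=[.5431,-.2094,-.2737]
for z in(.11,.01):
  for x in(-.006,.006):
    for y in(-.075,.075):
        u=P(w,pose(p,(x,y,z)))[0]; 
        if z==.11:print(x,y,u.round(1)); cv2.circle(im,(int(u[0]),int(u[1])),2,(0,0,255),1)
cv2.imwrite("pics/w1.png",im)
```

```text
2.05 [ 0.54539348 -0.20550001  0.2605984 ] [-1.79966068e+02  2.91136166e-02 -1.05390287e+02] 0.035944164194409996 [-1.44643519e+00  1.07209797e+01 -8.31287857e+00 -2.12455804e-02
 -7.09261957e+01 -1.39369251e+01]
-0.006 -0.075 [327.9 126.1]
-0.006 0.075 [325.7 300.6]
0.006 -0.075 [312.6 126. ]
0.006 0.075 [312.4 300.5]
```

View pics/w1.png

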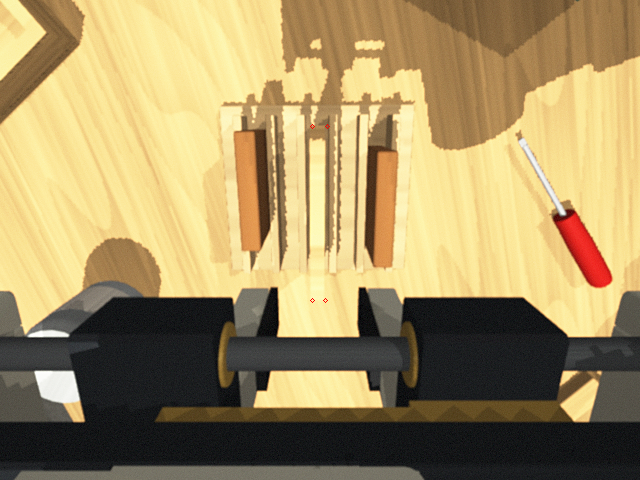

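The wrist picture shows the rack with brown boards at (250,190) and (382,208) and the pale panel between them at x 308–327. Its far end is at about row 138. I need a crop to see the near end.

Run:
```python
from h import *
w=pickle.load(open("w1.pkl","rb"));im=w["pixels"][110:330,240:400,::-1]
l=cv2.createCLAHE(4,(4,4)).apply(cv2.cvtColor(im,cv2.COLOR_BGR2GRAY))
cv2.imwrite("pics/w1c.png",np.hstack([cv2.resize(im,(400,550)),cv2.cvtColor(cv2.resize(l,(400,550)),cv2.COLOR_GRAY2BGR)]))
```

```text
(no output)
```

View pics/w1c.png

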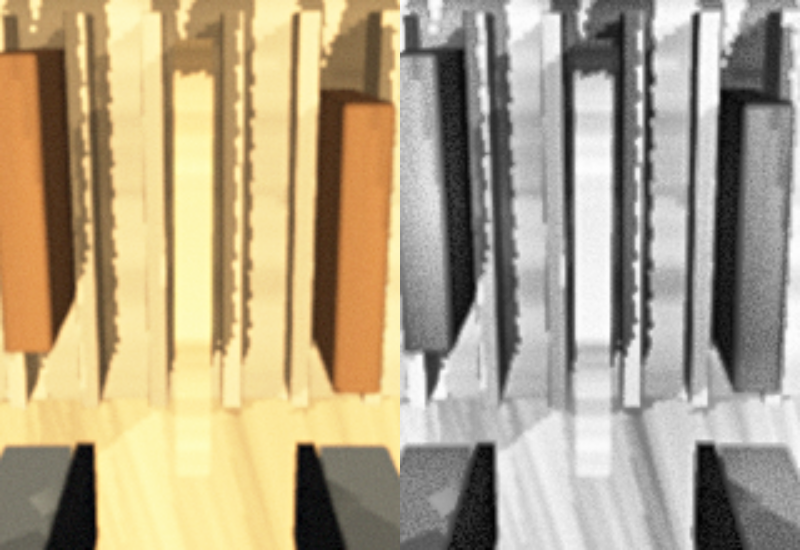

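The crop shows the panel's top edge running from row 127 to row 300 and centred on column 317. That is 2 mm to the side of the estimate, and the yaw is right. I correct for it and descend.

Emit:
arm_command(
  motion=[
    [0,0,0,0.42,-0.1,2,150],
    [0,0,0,0,0,4,150],
    [0,0,0,0,0,4,150],
    [0,0,0,0,0,0,150],
    [0,0,0,0,0,0,150],
  ],
)

```text
t: 2.6
tcp_pos: [0.5423, -0.2145, 0.1611]
orientation: [179.9, -0.1, -105.7]
wrist_force: [0.6, -1.0, 0.7]
gripper_width: 0.0364
finger_force: 0.0
```

Run:
```python
from h import *
from workcell import *
o=observe();print(o["tcp_pos"],o["orientation"],go(o,[.545,-.2099,.075],-105.4))
```

```text
[ 0.54225363 -0.21447755  0.16113139] [ 1.79931584e+02 -5.94028604e-02 -1.05657442e+02] (array([ 0.1, -0.1, -0.3]), array([-0.51, -0.14,  8.61]))
```

Emit:
arm_command(
  motion=[
    [0,0,-0.3,-0.51,-0.14,1,150],
    [0,0,0,0,0,2.5,150],
    [0,0,0,0,0,2.5,150],
    [0,0,0,0,0,1.8,150],
    [0,0,0,0,0,0.8,150],
    [0,0,0,0,0,0,150],
    [0,0,0,0,0,0,150],
  ],
)

```text
t: 3.3
tcp_pos: [0.5464, -0.2092, 0.076]
orientation: [-179.9, 0.0, -105.3]
wrist_force: [0.5, -0.1, 0.5]
gripper_width: 0.0362
finger_force: 0.0
```

Emit:
arm_command(
  motion=[
    [0,0,0,0,0,0,205],
    [0,0,0,0,0,0,215],
    [0,0,0,0,0,0,255],
    [0,0,0,0,0,0,255],
    [0,0,0,0,0,0,255],
  ],
  squeeze=25,
)

```text
t: 3.8
tcp_pos: [0.5455, -0.2091, 0.0751]
orientation: [-180.0, 0.0, -105.3]
wrist_force: [-0.2, 0.8, 3.5]
gripper_width: 0.0122
finger_force: 25.0
```

Emit:
arm_command(
  motion=[
    [0,0,0,0,0,-0.5,255],
    [0,0,0,0,0,-1,255],
    [0,0,0,0,0,-2,255],
    [0,0,0,0,0,-3,255],
    [0,0,0,0,0,-4,255],
    [0,0,0,0,0,-4,255],
    [0,0,0,0,0,-4,255],
    [0,0,0,0,0,-3,255],
    [0,0,0,0,0,-1.5,255],
    [0,0,0,0,0,0,255],
  ],
)

```text
t: 4.8
tcp_pos: [0.5462, -0.2094, 0.3082]
orientation: [-179.7, 0.0, -105.3]
wrist_force: [-0.5, -0.1, -1.6]
gripper_width: 0.0122
finger_force: 25.0
```

Emit:
arm_command(
  motion=[
    [0,0,-3.4,0,0,0,255],
    [0,0,-6,0,0,0,255],
    [0,0,-7,0,0,0,255],
    [0,0,-7,0,0,0,255],
    [0,0,-6,0,0,0,255],
    [0,0,-3,0,0,0,255],
    [0,0,0,0,0,0,255],
    [0,0,0,0,0,0,255],
  ],
)

```text
t: 5.6
tcp_pos: [0.5449, -0.209, 0.3039]
orientation: [179.9, 0.0, -73.0]
wrist_force: [-0.9, -0.2, -1.3]
gripper_width: 0.0118
finger_force: 25.0
```

Run:
```python
from h import *
from workcell import *
o=observe();print(o["t"],o["tcp_pos"],o["orientation"],o["gripper_width"],o["wrist_force"],go(o,[.5262,.2451,.305],-72.9))
```

```text
5.6 [ 0.54492742 -0.20898722  0.3039126 ] [ 1.79936521e+02  3.58541287e-02 -7.30403010e+01] 0.0118284969569762 [-0.93007333 -0.16142161 -1.31826498] (array([ 0.1,  0. , -0.1]), array([-43.95, -11.56,  -0.11]))
```

Emit:
arm_command(
  motion=[
    [0,0,0,-2,-0.53,0,255],
    [0,0,0,-4,-1.05,0,255],
    [0,0,0,-4.2,-1.1,0,255],
    [0,0,0,-4.2,-1.1,0,255],
    [0,0,0,-4.2,-1.1,0,255],
    [0,0,0,-4.2,-1.1,0,255],
    [0,0,0,-4.2,-1.1,0,255],
    [0,0,0,-4.2,-1.1,0,255],
    [0,0,0,-4.2,-1.1,0,255],
    [0,0,0,-4.2,-1.1,0,255],
    [0,0,0,-3,-0.8,0,255],
    [0,0,0,-1.35,-0.38,0,255],
  ],
)

```text
t: 6.8
tcp_pos: [0.5263, 0.2475, 0.3039]
orientation: [180.0, -0.0, -72.9]
wrist_force: [-0.8, 0.1, -0.9]
gripper_width: 0.0121
finger_force: 25.0
```

Emit:
arm_command(
  motion=[
    [0,0,0,0,0,0,255],
    [0,0,0,0,0,0,255],
    [0,0,0,0,0,0,255],
  ],
)

```text
t: 7.1
tcp_pos: [0.5269, 0.2439, 0.3047]
orientation: [180.0, -0.0, -73.0]
wrist_force: [0.4, -0.2, -1.2]
gripper_width: 0.012
finger_force: 25.0
```

Run:
```python
from h import *
from workcell import *
o=observe();print(o["tcp_pos"],o["orientation"],o["gripper_width"],go(o,[.5262,.2451,.305],-72.9))
w=read_camera("wrist");pickle.dump((w,o),open("w2.pkl","wb"))
p=[.5262,.2451,.2988]
print("upright tops y=+-.0655,.0767 x=+-.0072 z=.118");
for y in(-.0655,.0655,-.088,.088):print(y,P(w,pose(p,[(-.0072,y,.118),(.0072,y,.118)])).round(1).tolist())
print("base corners",P(w,pose(p,[(x,y,.018) for x in(-.065,.065) for y in(-.125,.125)])).round(1).tolist())
cv2.imwrite("pics/w2.png",w["pixels"][:,:,::-1])
```

```text
[0.52691951 0.24392272 0.30473004] [ 1.79993406e+02 -6.39188358e-03 -7.30134355e+01] 0.011959816374176698 (array([ 0. , -0. , -0.1]), array([-0.13,  0.03, -0.03]))
upright tops y=+-.0655,.0767 x=+-.0072 z=.118
-0.0655 [[325.9, 143.9], [309.6, 143.9]]
0.0655 [[325.3, 280.8], [310.8, 280.8]]
-0.088 [[326.0, 117.1], [309.4, 117.2]]
0.088 [[325.3, 301.5], [310.9, 301.5]]
base corners [[377.3, 82.8], [368.6, 292.7], [258.0, 83.1], [267.5, 292.9]]
```

View pics/w2.png

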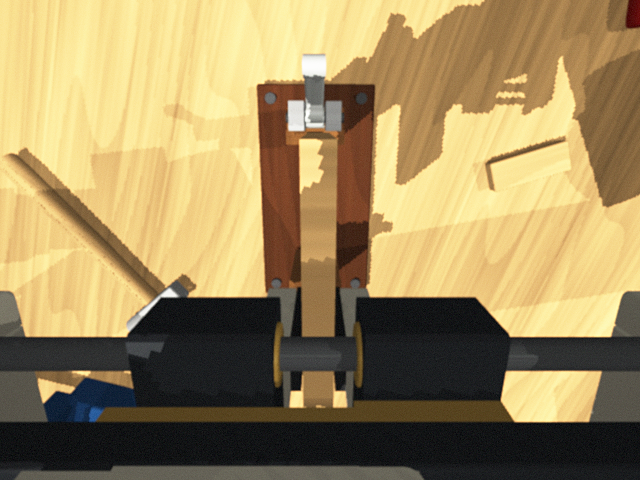

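The wrist picture shows the stand base with far corners at (258,85) and (376,84), the lever clevis at (315,115), and the held panel running down columns 300–337. The fit agrees to about 1 px. Next I get sub-pixel edges relative to the held panel.

Run:
```python
from h import *
w,o=pickle.load(open("w2.pkl","rb"))
g=cv2.GaussianBlur(w["pixels"].astype(np.float32),(3,3),0)
for r in(62,90,108,116,125,150,170,200,230,260,280):
    b=g[r-1:r+2,245:390].mean(0); d=np.abs(np.diff(b,axis=0)).sum(1)
    out=[]
    for i in range(2,len(d)-2):
        if d[i]>25 and d[i]==d[i-2:i+3].max(): out.append((round(245.5+i+float((np.arange(-1,2)*d[i-1:i+2]).sum()/d[i-1:i+2].sum()),1),int(d[i])))
    print(r,out)
p=[.5262,.2451,.2988]
print("x=0: knob,clevis",P(w,pose(p,[(0,-.116,.21),(0,-.088,.15),(0,-.1,.118)])).round(1).tolist())
r=R.from_euler("xyz",o["orientation"],degrees=True)
for x in(.075,.06,.03,0):
  print("panel top",x,P(w,o["tcp_pos"]+r.apply([(x,-.006,-.035),(x,.006,-.035)])).round(1).tolist())
print("panel bottom",P(w,o["tcp_pos"]+r.apply([(.075,-.006,.065),(.075,.006,.065)])).round(1).tolist())
for f in np.linspace(0,1,5):print("base L/R",P(w,pose(p,[(s*.065,-.125+f*.25,.018) for s in(1,-1)])).round(1).tolist())
```

```text
62 [(301.4, 48), (325.6, 45), (349.6, 63), (365.1, 46)]
90 [(256.5, 152), (304.5, 39), (323.7, 80), (374.5, 108)]
108 [(257.5, 154), (287.4, 175), (305.7, 152), (309.4, 74), (322.7, 74), (325.9, 69), (341.5, 91), (373.5, 112)]
116 [(257.6, 157), (287.5, 170), (305.1, 112), (308.3, 93), (323.5, 90), (326.2, 61), (341.3, 95), (373.6, 86), (377.4, 86)]
125 [(258.3, 158), (287.4, 166), (303.4, 145), (323.3, 105), (341.3, 90), (373.5, 72), (376.5, 89)]
150 [(259.4, 165), (298.6, 157), (318.6, 86), (336.7, 46), (371.8, 68), (375.3, 89)]
170 [(260.3, 153), (298.7, 154), (322.6, 62), (336.6, 52), (371.4, 68), (374.5, 100)]
200 [(261.4, 179), (299.5, 90), (336.4, 70), (369.6, 84), (373.3, 91)]
230 [(262.5, 165), (300.3, 80), (335.8, 113), (368.4, 111)]
260 [(263.6, 144), (300.4, 128), (307.7, 36), (323.6, 29), (335.5, 90), (370.5, 104)]
280 [(264.5, 154), (271.6, 27), (278.5, 32), (291.5, 28), (300.5, 69), (335.3, 72), (357.6, 26), (369.3, 109)]
x=0: knob,clevis [[317.6, 66.5], [317.7, 116.5], [317.7, 102.4]]
panel top 0.075 [[298.2, 144.2], [336.2, 144.2]]
panel top 0.06 [[298.9, 191.4], [335.5, 191.4]]
panel top 0.03 [[300.2, 276.3], [334.3, 276.3]]
panel top 0 [[301.3, 350.5], [333.3, 350.5]]
panel bottom [[306.9, 135.1], [328.0, 135.1]]
base L/R [[258.0, 83.1], [377.3, 82.8]]
base L/R [[260.7, 142.3], [374.8, 142.0]]
base L/R [[263.2, 196.6], [372.6, 196.4]]
base L/R [[265.4, 246.6], [370.5, 246.4]]
base L/R [[267.5, 292.9], [368.6, 292.7]]
```

Relative to the held panel (camera bias about 0.15 mm), the stand sits about 2.6 mm towards tool −y of the first estimate. I shift over, lower to just above the mouths and look again.

Emit:
arm_command(
  motion=[
    [0,0,0,-0.13,-0.26,1,255],
    [0,0,0,0,0,3,255],
    [0,0,0,0,0,3,255],
    [0,0,0,0,0,3,255],
    [0,0,0,0,0,1.2,255],
    [0,0,0,0,0,0,255],
    [0,0,0,0,0,0,255],
    [0,0,0,0,0,0,255],
  ],
)

```text
t: 7.95
tcp_pos: [0.5299, 0.2475, 0.1944]
orientation: [-179.9, 0.0, -72.9]
wrist_force: [0.7, 0.2, -0.6]
gripper_width: 0.0118
finger_force: 25.0
```

Run:
```python
from h import *
from workcell import *
o=observe();print(o["tcp_pos"],o["orientation"],o["wrist_force"])
w=read_camera("wrist");pickle.dump((w,o),open("w3.pkl","wb"))
a=w["pixels"][40:240,225:425,::-1]
c=read_camera("side");pickle.dump(c,open("side3.pkl","wb"))
b=c["pixels"][200:400,130:330,::-1]
cv2.imwrite("pics/w3.png",np.hstack([cv2.resize(a,(400,400),interpolation=cv2.INTER_CUBIC),cv2.resize(b,(400,400),interpolation=cv2.INTER_CUBIC)]))
r=R.from_euler("xyz",o["orientation"],degrees=True)
print("panel bottom/top at x=.075",P(w,o["tcp_pos"]+r.apply([(.075,-.006,.065),(.075,.006,.065),(.075,-.006,-.035),(.075,.006,-.035)])).round(1).tolist())
```

```text
[0.52988991 0.2475278  0.19435668] [-1.79852369e+02  4.71811816e-02 -7.29341017e+01] [ 0.71152508  0.20282718 -0.64982454]
panel bottom/top at x=.075 [[306.9, 135.2], [328.0, 135.2], [298.3, 144.3], [336.2, 144.3]]
```

View pics/w3.png

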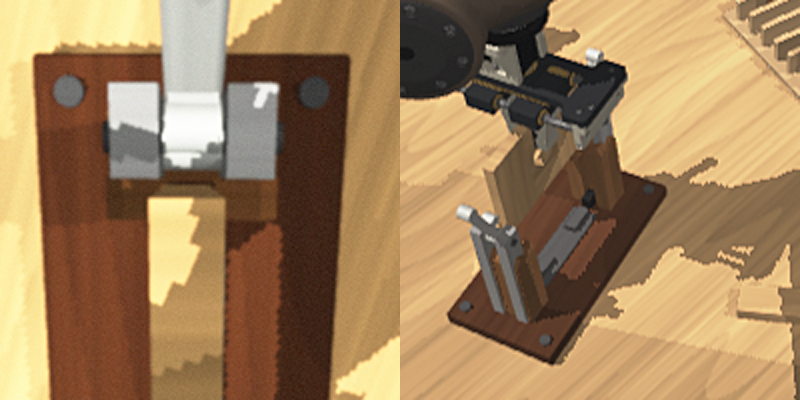

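Left crop: the far clevis spans crop x 107–277 (centre 192) and the held panel is centred at 186, so it is about 1.5 mm too far over. The side view shows the panel above both grooves with the levers open. I let the arm settle and measure numerically.

Emit:
arm_command(
  motion=[
    [0,0,0,0,0,0,255],
    [0,0,0,0,0,0,255],
    [0,0,0,0,0,0,255],
    [0,0,0,0,0,0,255],
  ],
)

```text
t: 8.45
tcp_pos: [0.529, 0.247, 0.1927]
orientation: [-180.0, 0.0, -72.9]
wrist_force: [0.8, 0.1, -1.9]
gripper_width: 0.0122
finger_force: 25.0
```

```bash
cat > m.py <<'E'
from h import *
from workcell import *
def meas(rows):
    o=observe();w=read_camera("wrist");print(o["t"],o["tcp_pos"].round(4),o["orientation"].round(2),o["wrist_force"].round(1),"cam",np.round(w["xyz"],4))
    g=cv2.GaussianBlur(w["pixels"].astype(np.float32),(3,3),0)
    for r in rows:
        b=g[r-1:r+2,235:410].mean(0); d=np.abs(np.diff(b,axis=0)).sum(1); out=[]
        for i in range(2,len(d)-2):
            if d[i]>30 and d[i]==d[i-2:i+3].max(): out.append((round(235.5+i+float((np.arange(-1,2)*d[i-1:i+2]).sum()/d[i-1:i+2].sum()),1)))
        print(r,out)
    return w,o
E
python3 - <<'E'
from m import *
w,o=meas((72,90,95,115,124,126,130,132,134,136,138,142,150,200))
b=cv2.GaussianBlur(w["pixels"].astype(np.float32).sum(2),(3,3),0)
d=np.diff(b[60:160,314:322].mean(1)); print([(60.5+i,int(d[i])) for i in range(100) if abs(d[i])>15])
cv2.imwrite("pics/w4.png",cv2.resize(w["pixels"][70:170,257:377,::-1],(720,600),interpolation=cv2.INTER_CUBIC));pickle.dump((w,o),open("w4.pkl","wb"))
E
```

```text
8.45 [0.529  0.247  0.1927] [-180.      0.    -72.93] [ 0.8  0.1 -1.9] cam [0.5526 0.1693 0.3511]
72 [238.6, 303.4, 334.5, 398.4]
90 [239.7, 250.6, 262.6, 276.3, 301.3, 304.6, 332.6, 336.4, 349.7, 354.5, 360.6, 397.3]
95 [240.3, 275.7, 301.3, 304.4, 333.4, 361.4, 396.6]
115 [241.3, 276.7, 304.4, 326.3, 335.9, 360.5, 395.5]
124 [241.5, 277.3, 301.6, 309.4, 313.3, 317.5, 335.6, 360.4, 395.3]
126 [241.6, 277.4, 302.4, 313.5, 335.5, 360.4, 394.7]
130 [242.3, 360.6, 394.5]
132 [242.3, 283.4, 361.6, 394.5]
134 [242.4, 361.6, 394.4]
136 [242.4, 361.5, 394.4]
138 [242.5, 298.6, 319.6, 336.5, 394.4]
142 [242.5, 298.5, 319.3, 337.3, 393.7]
150 [243.4, 298.6, 322.4, 337.3, 393.4]
200 [245.6, 299.6, 336.3, 363.5, 390.4]Traceback (most recent call last):
  File "<stdin>", line 4, in <module>
IndexError: index 99 is out of bounds for axis 0 with size 99
```

Run:
```python
from m import *
w=read_camera("wrist");o=observe()
pickle.dump((w,o),open("w4.pkl","wb"))
b=cv2.GaussianBlur(w["pixels"].astype(np.float32),(3,3),0)
for nm,c in(("base",slice(250,265)),("base2",slice(375,388)),("clevL",slice(280,298)),("clevR",slice(340,356)),("panel",slice(305,330))):
    d=np.abs(np.diff(b[40:170,c].mean(1),axis=0)).sum(1); print(nm,[(40.5+i,int(d[i])) for i in range(2,len(d)-2) if d[i]>20 and d[i]==d[i-2:i+3].max()])
r=R.from_euler("xyz",o["orientation"],degrees=True)
print("panel top row at x=.073..079",[P(w,o["tcp_pos"]+r.apply((x,0,-.035)))[0][1].round(1) for x in(.073,.075,.077,.079)],"bottom",[P(w,o["tcp_pos"]+r.apply((x,0,.065)))[0][1].round(1) for x in(.073,.075,.077,.079)])
p=[.529,.247,.2988] # tool as stand centre: offsets d in stand -y (= tool x)
for d in(-.004,-.002,0,.002):
    print(d,"base edge,clevis hinge +-",[P(w,pose(p,(0,-y-d,z)))[0][1].round(1) for y,z in((.125,.018),(.125,0),(.098,.15),(.0767,.118),(.0655,.118))])
```

```text
base [(61.5, 67), (66.5, 78), (78.5, 28), (92.5, 28)]
base2 [(66.5, 91)]
clevL [(62.5, 72), (66.5, 91), (80.5, 152), (104.5, 78), (120.5, 26), (129.5, 91)]
clevR [(48.5, 28), (57.5, 24), (66.5, 98), (81.5, 142), (93.5, 36), (129.5, 84), (150.5, 24)]
panel [(86.5, 38), (114.5, 52), (124.5, 80), (132.5, 40), (138.5, 124), (160.5, 22)]
panel top row at x=.073..079 [np.float64(150.7), np.float64(144.2), np.float64(137.7), np.float64(131.0)] bottom [np.float64(138.8), np.float64(135.1), np.float64(131.5), np.float64(127.8)]
-0.004 base edge,clevis hinge +- [np.float64(72.2), np.float64(74.9), np.float64(96.7), np.float64(138.6), np.float64(157.9)]
-0.002 base edge,clevis hinge +- [np.float64(69.5), np.float64(72.4), np.float64(92.4), np.float64(135.2), np.float64(154.5)]
0 base edge,clevis hinge +- [np.float64(66.8), np.float64(69.8), np.float64(88.1), np.float64(131.6), np.float64(151.1)]
0.002 base edge,clevis hinge +- [np.float64(64.1), np.float64(67.3), np.float64(83.7), np.float64(128.1), np.float64(147.6)]
```

The panel is 1.7 mm along tool +x in the grip, while the stand is centred on the tool to within about 0.7 mm. I shift −1 mm and enter the mouths.

Emit:
arm_command(
  motion=[
    [0,0,0,-0.1,0.02,0,255],
    [0,0,0,0,0,0,255],
    [0,0,0,0,0,0.5,255],
    [0,0,0,0,0,0.5,255],
    [0,0,0,0,0,0.5,255],
    [0,0,0,0,0,0.5,255],
    [0,0,0,0,0,0.4,255],
    [0,0,0,0,0,0,255],
    [0,0,0,0,0,0,255],
  ],
)

```text
t: 9.45
tcp_pos: [0.5285, 0.2479, 0.1686]
orientation: [180.0, -0.0, -72.9]
wrist_force: [1.0, -0.9, -1.1]
gripper_width: 0.0114
finger_force: 25.0
```

Emit:
arm_command(
  motion=[
    [0,0,0,0,0,0.6,255],
    [0,0,0,0,0,0.7,255],
    [0,0,0,0,0,0.7,255],
    [0,0,0,0,0,0.6,255],
    [0,0,0,0,0,0.4,255],
    [0,0,0,0,0,0,255],
    [0,0,0,0,0,0,255],
  ],
)

```text
t: 10.15
tcp_pos: [0.5286, 0.2479, 0.1387]
orientation: [180.0, -0.0, -72.9]
wrist_force: [-0.2, 0.9, 0.2]
gripper_width: 0.0121
finger_force: 25.0
```

Emit:
arm_command(
  motion=[
    [0,0,0,0,0,0.6,255],
    [0,0,0,0,0,0.7,255],
    [0,0,0,0,0,0.7,255],
    [0,0,0,0,0,0.5,255],
    [0,0,0,0,0,0.3,255],
    [0,0,0,0,0,0,255],
    [0,0,0,0,0,0,255],
  ],
)

```text
t: 10.85
tcp_pos: [0.5286, 0.248, 0.1107]
orientation: [-180.0, -0.0, -72.9]
wrist_force: [-0.7, 0.3, -0.2]
gripper_width: 0.0122
finger_force: 25.0
```

Emit:
arm_command(
  motion=[
    [0,0,0,0,0,0.3,255],
    [0,0,0,0,0,0.3,255],
    [0,0,0,0,0,0.2,255],
    [0,0,0,0,0,0,255],
    [0,0,0,0,0,0.1,255],
    [0,0,0,0,0,0,255],
  ],
)

```text
t: 11.45
tcp_pos: [0.5285, 0.2479, 0.1016]
orientation: [180.0, -0.0, -72.9]
wrist_force: [-0.1, -0.6, -2.6]
gripper_width: 0.0118
finger_force: 25.0
```

Emit:
arm_command(
  motion=[
    [0,0,0,0,0,0.05,255],
    [0,0,0,0,0,0,255],
    [0,0,0,0,0,0,255],
  ],
)

```text
t: 11.75
tcp_pos: [0.5285, 0.2479, 0.1012]
orientation: [-180.0, 0.0, -72.9]
wrist_force: [0.7, -0.1, -0.9]
gripper_width: 0.012
finger_force: 25.0
```

Emit:
arm_command(
  motion=[
    [0,0,0,0,0,0.05,255],
    [0,0,0,0,0,0,255],
    [0,0,0,0,0,0,255],
  ],
)

```text
t: 12.05
tcp_pos: [0.5286, 0.2479, 0.1011]
orientation: [-180.0, 0.0, -72.9]
wrist_force: [-1.3, -0.4, 4.9]
gripper_width: 0.0116
finger_force: 25.0
```

Emit:
arm_command(
  motion=[
    [0,0,0,0,0,0.05,255],
    [0,0,0,0,0,0,255],
    [0,0,0,0,0,0,255],
  ],
)

```text
t: 12.35
tcp_pos: [0.5286, 0.248, 0.1004]
orientation: [-180.0, 0.0, -72.9]
wrist_force: [-1.8, -1.5, 4.5]
gripper_width: 0.012
finger_force: 25.0
```

The panel is on the pads: the wrist force rose by 6 N. I release it and rise.

Emit:
arm_command(
  motion=[
    [0,0,0,0,0,0,190],
    [0,0,0,0,0,0,150],
    [0,0,0,0,0,0,130],
    [0,0,0,0,0,0,130],
    [0,0,0,0,0,0,130],
    [0,0,0,0,0,0,130],
  ],
)

```text
t: 12.95
tcp_pos: [0.5285, 0.2479, 0.1001]
orientation: [180.0, -0.0, -72.9]
wrist_force: [-0.0, -0.3, -0.6]
gripper_width: 0.0428
finger_force: 0.0
```

Emit:
arm_command(
  motion=[
    [0,0,0,0,0,-0.5,130],
    [0,0,0,0,0,-1,130],
    [0,0,0,0,0,-2,130],
    [0,0,0,0,0,-4,130],
    [0,0,0,0,0,-4,130],
    [0,0,0,0,0,-4,130],
    [0,0,0,0,0,-2,130],
    [0,0,0,0,0,0,130],
    [0,0,0,0,0,0,130],
    [0,0,0,0,0,0,130],
  ],
)

```text
t: 13.95
tcp_pos: [0.528, 0.2476, 0.2745]
orientation: [179.9, -0.0, -72.9]
wrist_force: [-0.0, 0.5, -0.6]
gripper_width: 0.0433
finger_force: 0.0
```

Run:
```python
from h import *
from workcell import *
o=observe();print(o["t"],o["tcp_pos"],o["orientation"],o["joints"])
s=read_camera("scene");d=read_camera("side");pickle.dump((s,d),open("sd5.pkl","wb"))
a=s["pixels"][255:405,310:470,::-1];b=d["pixels"][210:370,130:290,::-1]
cv2.imwrite("pics/p5.png",np.hstack([cv2.resize(a,(400,375),interpolation=cv2.INTER_CUBIC),cv2.resize(b,(400,375),interpolation=cv2.INTER_CUBIC)]))
```

```text
13.95 [0.52797885 0.24756919 0.27447882] [ 1.79926101e+02 -1.61853967e-02 -7.29430244e+01] [ 4.43110908e+01  1.04033311e+01 -6.90478639e+00 -2.03668879e-02
 -7.27649900e+01 -2.72480787e+01]
```

View pics/p5.png

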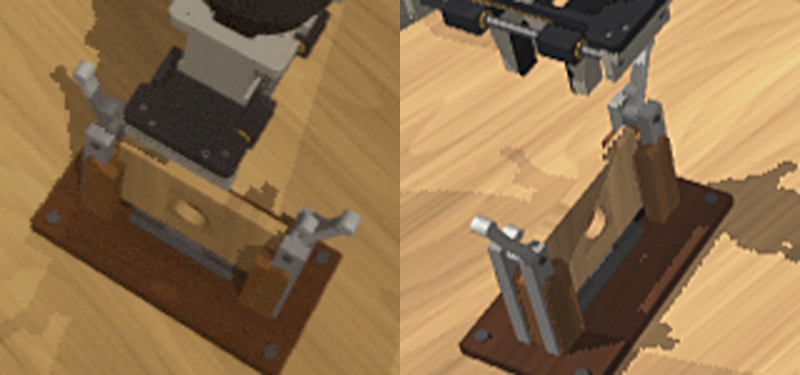

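The picture shows the panel standing in both grooves with its hole visible, upright and let go, both levers still open. Next I swing lever_a over from outside with shut fingers.

Emit:
arm_command(
  motion=[
    [0,0,0,-2,0,0,255],
    [0,0,0,-4,0,0,255],
    [0,0,0,-4,0,0,255],
    [0,0,0,-3.3,0,0,255],
    [0,0,0,-1.5,0,0,255],
    [0,0,0,0,0,0,255],
    [0,0,0,0,0,2,255],
    [0,0,0,0,0,3,255],
    [0,0,0,0,0,2,255],
    [0,0,0,0,0,1,255],
    [0,0,0,0,0,0,255],
    [0,0,0,0,0,0,255],
  ],
)

```text
t: 15.25
tcp_pos: [0.4857, 0.3893, 0.1961]
orientation: [-179.9, 0.0, -73.0]
wrist_force: [-0.0, -0.2, 0.6]
gripper_width: 0.0005
finger_force: 0.0
```

Emit:
arm_command(
  motion=[
    [0,0,0,1,0,0,255],
    [0,0,0,1,0,0,255],
    [0,0,0,1,0,0,255],
    [0,0,0,1,0,0,255],
    [0,0,0,1,0,0,255],
  ],
)

```text
t: 15.75
tcp_pos: [0.5003, 0.341, 0.1958]
orientation: [-179.9, 0.0, -72.9]
wrist_force: [-0.1, 4.4, 2.1]
gripper_width: 0.0006
finger_force: 1.6
```

Emit:
arm_command(
  motion=[
    [0,0,0,1,0,0,255],
    [0,0,0,1,0,0,255],
    [0,0,0,1,0,0,255],
    [0,0,0,0.5,0,0,255],
    [0,0,0,0,0,0,255],
    [0,0,0,-1,0,0,255],
    [0,0,0,0,0,-3,255],
    [0,0,0,0,0,-3,255],
    [0,0,0,0,0,-2,255],
    [0,0,0,0,0,0,255],
  ],
)

```text
t: 16.75
tcp_pos: [0.5081, 0.3189, 0.2786]
orientation: [-179.7, 0.1, -72.9]
wrist_force: [0.8, -0.6, 0.2]
gripper_width: 0.0007
finger_force: 0.0
```

Emit:
arm_command(
  motion=[
    [0,0,0,2,0,0,255],
    [0,0,0,4,0,0,255],
    [0,0,0,4.5,0,0,255],
    [0,0,0,4.5,0,0,255],
    [0,0,0,4,0,0,255],
    [0,0,0,2.4,0,0,255],
    [0,0,0,0.9,0,0,255],
    [0,0,0,0,0,2,255],
    [0,0,0,0,0,3,255],
    [0,0,0,0,0,2.3,255],
    [0,0,0,0,0,1,255],
    [0,0,0,0,0,0,255],
  ],
)

```text
t: 17.95
tcp_pos: [0.5715, 0.1043, 0.1905]
orientation: [179.8, -0.0, -72.9]
wrist_force: [-0.6, -0.3, -0.1]
gripper_width: 0.0003
finger_force: 0.0
```

Emit:
arm_command(
  motion=[
    [0,0,0,-1,0,0,255],
    [0,0,0,-1,0,0,255],
    [0,0,0,-1,0,0,255],
    [0,0,0,-1,0,0,255],
    [0,0,0,-1,0,0,255],
  ],
)

```text
t: 18.45
tcp_pos: [0.558, 0.1534, 0.1932]
orientation: [-179.9, 0.0, -72.9]
wrist_force: [1.6, -2.4, 1.2]
gripper_width: 0.0006
finger_force: 1.6
```

Emit:
arm_command(
  motion=[
    [0,0,0,-1,0,0,255],
    [0,0,0,-1,0,0,255],
    [0,0,0,-1,0,0,255],
    [0,0,0,-0.5,0,0,255],
    [0,0,0,0,0,0,255],
    [0,0,0,1,0,0,255],
    [0,0,0,0,0,-3,255],
    [0,0,0,0,0,-3,255],
    [0,0,0,0,0,-2,255],
    [0,0,0,0,0,0,255],
  ],
)

```text
t: 19.45
tcp_pos: [0.5522, 0.1764, 0.2757]
orientation: [-179.7, 0.1, -72.9]
wrist_force: [0.3, -0.2, 0.1]
gripper_width: 0.0008
finger_force: 0.0
```

Run:
```python
from h import *
from workcell import *
o=observe();print(o["t"],o["tcp_pos"],o["orientation"],o["joints"],o["wrist_force"])
for y in(-163,17):print(go(o,[.529,.2465,.24],y))
s=read_camera("scene");d=read_camera("side")
a=s["pixels"][255:405,310:470,::-1];b=d["pixels"][210:370,130:290,::-1]
cv2.imwrite("pics/p6.png",np.hstack([cv2.resize(a,(400,375),interpolation=cv2.INTER_CUBIC),cv2.resize(b,(400,375),interpolation=cv2.INTER_CUBIC)]))
```

```text
19.45 [0.55219436 0.17644385 0.27565438] [-1.79658625e+02  1.02108796e-01 -7.29494317e+01] [ 3.70558142e+01  9.76805190e+00 -7.55748077e+00  2.18732045e-02
 -7.23187597e+01 -2.00121288e+01] [ 0.297532   -0.18574658  0.10600369]
(array([-0.2,  0.3, 90. ]), array([0.17, 7.38, 3.57]))
(array([ -0.3,  -0.2, -89.9]), array([-0.17, -7.38,  3.57]))
```

View pics/p6.png

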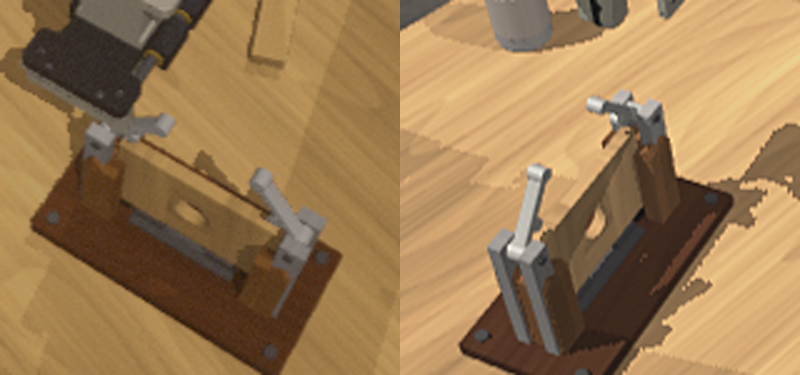

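Both levers now lean inwards over the panel: scene crop knobs at (262,180) for a and (165,125) for b. I triangulate their angles.

Run:
```python
from h import *
S=pickle.load(open("scene.pkl","rb"));D=pickle.load(open("side.pkl","rb"))
f=lambda x,y:(310+x*.4,255+y*.4)
g=lambda x,y:(130+(x-400)*.4,210+y*.4267)
for n,u,v in(("a",f(262,180),g(539,174)),("b",f(165,125),g(597,104))):
    X,e=tri(S,u,D,v); y=(X-[.5262,.2451,0])@[-.2944,.9557,0]; print(n,X,e,"stand y",y,"angle",np.degrees(np.arctan2(X[2]-.145,.088-abs(y))))
```

```text
a [0.51391076 0.288561   0.19597361] 0.7279562722659421 stand y 0.04515362782738405 angle 49.95093738645868
b [0.53932065 0.20662808 0.19685657] 0.8475329391472428 stand y -0.04063033595406959 angle 47.589089640368755
```

Emit:
arm_command(
  motion=[
    [0,0,-7.5,0,0,0,105],
    [0,0,-7.5,0,0,0,105],
    [0,0,-7.5,0,0,0,105],
    [0,0,-7.5,0,0,0,105],
    [0,0,-7.5,0,0,0,105],
    [0,0,-7.5,0,0,0,105],
    [0,0,-7.5,0,0,0,105],
    [0,0,-7.5,0,0,0,105],
    [0,0,-7.5,0,0,0,105],
    [0,0,-7.5,0,0,0,105],
    [0,0,-7.5,0,0,0,105],
    [0,0,-7.4,0,0,0,105],
  ],
)

```text
t: 20.75
tcp_pos: [0.55, 0.1758, 0.2707]
orientation: [180.0, 0.1, 17.3]
wrist_force: [0.1, 0.4, -0.3]
gripper_width: 0.0517
finger_force: 0.0
```

Emit:
arm_command(
  motion=[
    [0,0,0,-0.17,-2,0,105],
    [0,0,0,0,-3,0,105],
    [0,0,0,0,-2,1,105],
    [0,0,0,0,-0.38,2,105],
    [0,0,0,0,0,1,105],
    [0,0,0,0,0,0,105],
    [0,0,0,0,0,0,105],
    [0,0,0,0,0,0,105],
    [0,0,0,0,0,0,105],
  ],
)

```text
t: 21.65
tcp_pos: [0.5278, 0.2461, 0.233]
orientation: [-180.0, -0.1, 16.9]
wrist_force: [0.2, 0.4, -0.2]
gripper_width: 0.0514
finger_force: 0.0
```

Run:
```python
from h import *
from workcell import *
o=observe();print(o["t"],o["tcp_pos"],o["orientation"],o["gripper_width"],o["wrist_force"],go(o,[.529,.2465,.205],17))
```

```text
21.65 [0.52780189 0.2461478  0.23296559] [-1.79969245e+02 -6.98243710e-02  1.69311795e+01] 0.05138817445956401 [ 0.19189537  0.38807911 -0.16034863] (array([-0. , -0.1, -0.1]), array([0.12, 0.  , 2.8 ]))
```

Emit:
arm_command(
  motion=[
    [0,0,0,0.12,0,1,105],
    [0,0,0,0,0,1,105],
    [0,0,0,0,0,0.5,105],
    [0,0,0,0,0,0.4,105],
    [0,0,0,0,0,0.4,105],
    [0,0,0,0,0,0.4,105],
  ],
)

```text
t: 22.25
tcp_pos: [0.529, 0.2466, 0.2015]
orientation: [180.0, -0.2, 17.1]
wrist_force: [-28.1, -4.0, 64.8]
gripper_width: 0.0515
finger_force: 39.5
```

Emit:
arm_command(
  motion=[
    [0,0,0,0,0,0.4,105],
    [0,0,0,0,0,0.4,105],
    [0,0,0,0,0,0,105],
  ],
)

```text
t: 22.55
tcp_pos: [0.5292, 0.2467, 0.195]
orientation: [180.0, -0.4, 17.1]
wrist_force: [-22.4, -5.5, 51.0]
gripper_width: 0.038
finger_force: 35.1
```

Unexpectedly high force (65 N). I save pictures, back off upward, then look at both states in one composite.

Run:
```python
from m import *
pickle.dump([read_camera(n) for n in("scene","side","wrist")],open("c7.pkl","wb"));o=observe();print(o["t"],o["wrist_force"],o["moment"],o["gripper_width"],o["tcp_pos"])
```

```text
22.7 [-22.55734762  -5.68125641  51.31298583] [-2.01984601  8.57536034  0.24639574] 0.03823678850118145 [0.52922391 0.2466638  0.19507601]
```

Emit:
arm_command(
  motion=[
    [0,0,0,0,0,-0.5,120],
    [0,0,0,0,0,-1,120],
    [0,0,0,0,0,-2,120],
    [0,0,0,0,0,-2,120],
    [0,0,0,0,0,0,120],
    [0,0,0,0,0,0,120],
  ],
)

```text
t: 23.3
tcp_pos: [0.5285, 0.2468, 0.2421]
orientation: [-180.0, -0.0, 17.0]
wrist_force: [0.2, -0.1, -0.6]
gripper_width: 0.0464
finger_force: 0.0
```

Run:
```python
from m import *
c=pickle.load(open("c7.pkl","rb"));o=observe();print(o["t"],o["wrist_force"],o["tcp_pos"],o["gripper_width"])
d=[read_camera(n) for n in("scene","side","wrist")];pickle.dump(d,open("c8.pkl","wb"))
def t(im,x,y,w,h):return cv2.resize(im["pixels"][y:y+h,x:x+w,::-1],(266,300),interpolation=cv2.INTER_CUBIC)
f=lambda q:np.hstack([t(q[0],320,250,133,150),t(q[1],130,190,142,160),t(q[2],120,140,400,340)])
cv2.imwrite("pics/p8.png",np.vstack([f(c),f(d)]))
```

```text
23.3 [ 0.22061514 -0.05431852 -0.64369483] [0.52848155 0.24677096 0.24212076] 0.04637136383377377
```

View pics/p8.png

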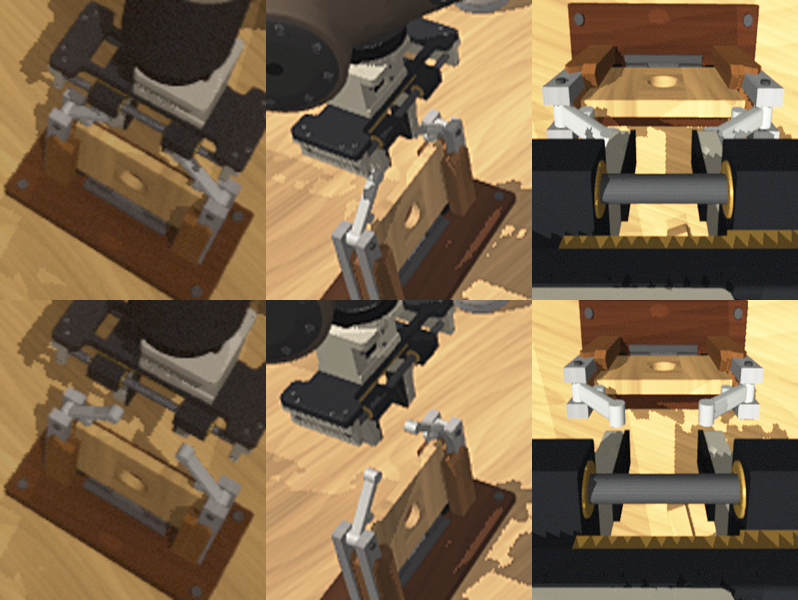

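The composite shows the knobs ended up outside the tapered fingertips, wedging them inward. The panel and levers look undisturbed. I will press each lever down separately with shut fingers, then both together.

Run:
```python
from h import *
S,D,W=pickle.load(open("c8.pkl","rb"))
for n,u,v in(("a",(413,326.5),(186.1,281.7)),("b",(378,305.5),(207.4,256.6))):
    X,e=tri(S,u,D,v); y=(X-[.529,.2465,0])@[-.2944,.9557,0]; print(n,X,e,"stand y",y,"angle",np.degrees(np.arctan2(X[2]-.145,.088-abs(y))))
# wrist px 120+x*1.504, 140+y*1.133 ; knob tops
for n,x in((("a?"),(616-532,413-300)),("b?",(706-532,413-300))):
    uv=(120+x[0]*400/266,140+x[1]*340/300); X=plane(W,uv,.196); print(n,uv,((X-[.529,.2465,0])@[-.2944,.9557,0]).round(4),((X-[.529,.2465,0])@[.9557,.2944,0]).round(4))
```

```text
a [0.51654111 0.28539058 0.19807975] 1.0410915503250067 stand y 0.04083562502760586 angle 48.37709278299596
b [0.53724949 0.21103276 0.1964796 ] 0.3204390419163019 stand y -0.036324690827516604 angle 44.89129427029818
a? (246.31578947368422, 268.06666666666666) 0.0405 -0.0
b? (381.65413533834584, 268.06666666666666) -0.0374 -0.0002
```

Emit:
arm_command(
  motion=[
    [0,0,0,0,-2,0,255],
    [0,0,0,0,-1.9,0,255],
    [0,0,0,0,0,0,255],
    [0,0,0,0,0,1.5,255],
    [0,0,0,0,0,1.5,255],
    [0,0,0,0,0,0,255],
    [0,0,0,0,0,0,255],
  ],
)

```text
t: 24.15
tcp_pos: [0.5171, 0.2839, 0.2121]
orientation: [180.0, 0.0, 17.0]
wrist_force: [-0.1, -0.6, 0.1]
gripper_width: 0.001
finger_force: 0.0
```

Emit:
arm_command(
  motion=[
    [0,0,0,0,0.15,0.3,255],
    [0,0,0,0,0.15,0.3,255],
    [0,0,0,0,0.15,0.3,255],
    [0,0,0,0,0,0,255],
  ],
)

```text
t: 24.55
tcp_pos: [0.5184, 0.2793, 0.2029]
orientation: [180.0, 0.0, 16.9]
wrist_force: [0.5, 0.3, -0.7]
gripper_width: 0.0003
finger_force: 0.0
```

Emit:
arm_command(
  motion=[
    [0,0,0,0,0.1,0.3,255],
    [0,0,0,0,0.1,0.3,255],
    [0,0,0,0,0,0,255],
  ],
)

```text
t: 24.85
tcp_pos: [0.5198, 0.276, 0.1986]
orientation: [179.8, -0.0, 17.0]
wrist_force: [0.2, -7.8, 7.6]
gripper_width: 0.0004
finger_force: 4.2
```

Emit:
arm_command(
  motion=[
    [0,0,0,0,0.1,0.3,255],
    [0,0,0,0,0.1,0.3,255],
    [0,0,0,0,0,0,255],
  ],
)

```text
t: 25.15
tcp_pos: [0.521, 0.2725, 0.1935]
orientation: [179.7, -0.1, 17.0]
wrist_force: [2.3, -13.7, 12.7]
gripper_width: 0.0003
finger_force: 7.5
```

Emit:
arm_command(
  motion=[
    [0,0,0,0,0,-1,255],
    [0,0,0,0,0,-1.2,255],
    [0,0,0,0,-1.7,0,255],
    [0,0,0,0,0,0,255],
    [0,0,0,0,0,0.7,255],
    [0,0,0,0,0,0.3,255],
    [0,0,0,0,0,0.3,255],
    [0,0,0,0,0,0,255],
  ],
)

```text
t: 25.95
tcp_pos: [0.5143, 0.2917, 0.1992]
orientation: [180.0, 0.1, 17.0]
wrist_force: [0.3, 0.0, 0.4]
gripper_width: 0.0006
finger_force: 0.0
```

Emit:
arm_command(
  motion=[
    [0,0,0,0,0,0.3,255],
    [0,0,0,0,0,0.3,255],
    [0,0,0,0,0,0,255],
  ],
)

```text
t: 26.25
tcp_pos: [0.5146, 0.2919, 0.1938]
orientation: [180.0, 0.0, 17.0]
wrist_force: [-0.1, 0.2, -0.4]
gripper_width: 0.0008
finger_force: 0.0
```

Emit:
arm_command(
  motion=[
    [0,0,0,0,0,0.3,255],
    [0,0,0,0,0,0.2,255],
    [0,0,0,0,0,0,255],
  ],
)

```text
t: 26.55
tcp_pos: [0.5149, 0.2922, 0.1893]
orientation: [-180.0, -0.0, 17.0]
wrist_force: [0.5, -0.3, 2.0]
gripper_width: 0.0009
finger_force: 0.8
```

Emit:
arm_command(
  motion=[
    [0,0,0,0,0.1,0.3,255],
    [0,0,0,0,0.1,0.2,255],
    [0,0,0,0,0,0,255],
  ],
)

```text
t: 26.85
tcp_pos: [0.5152, 0.2902, 0.1838]
orientation: [-180.0, 0.0, 17.0]
wrist_force: [-0.3, 0.7, 1.2]
gripper_width: 0.0005
finger_force: 0.4
```

Emit:
arm_command(
  motion=[
    [0,0,0,0,0.1,0.3,255],
    [0,0,0,0,0.1,0.3,255],
    [0,0,0,0,0,0,255],
  ],
)

```text
t: 27.15
tcp_pos: [0.5156, 0.288, 0.1775]
orientation: [180.0, 0.0, 17.0]
wrist_force: [1.0, 1.3, -0.0]
gripper_width: 0.0005
finger_force: 0.1
```

Emit:
arm_command(
  motion=[
    [0,0,0,0,0.1,0.3,255],
    [0,0,0,0,0.1,0.3,255],
    [0,0,0,0,0.1,0.2,255],
    [0,0,0,0,0,0,255],
  ],
)

```text
t: 27.55
tcp_pos: [0.5165, 0.2852, 0.1696]
orientation: [180.0, 0.0, 16.9]
wrist_force: [0.0, 1.1, 0.6]
gripper_width: 0.0003
finger_force: 0.1
```

Emit:
arm_command(
  motion=[
    [0,0,0,0,0,-2,255],
    [0,0,0,0,0,-3,255],
    [0,0,0,0,2,0,255],
    [0,0,0,0,3,0,255],
    [0,0,0,0,2.7,0,255],
    [0,0,0,0,1,0,255],
    [0,0,0,0,0,0,255],
    [0,0,0,0,0,1.5,255],
    [0,0,0,0,0,0.8,255],
    [0,0,0,0,0,0.4,255],
    [0,0,0,0,0,0,255],
  ],
)

```text
t: 28.65
tcp_pos: [0.5424, 0.2039, 0.1935]
orientation: [-180.0, -0.1, 17.0]
wrist_force: [0.2, 1.7, 2.1]
gripper_width: 0.0004
finger_force: 0.6
```

Emit:
arm_command(
  motion=[
    [0,0,0,0,0,0.3,255],
    [0,0,0,0,0,0.2,255],
    [0,0,0,0,0,0,255],
  ],
)

```text
t: 28.95
tcp_pos: [0.542, 0.2024, 0.1879]
orientation: [180.0, 0.0, 17.0]
wrist_force: [0.1, -0.4, 1.9]
gripper_width: 0.0005
finger_force: 0.5
```

Emit:
arm_command(
  motion=[
    [0,0,0,0,-0.1,0.3,255],
    [0,0,0,0,-0.1,0.3,255],
    [0,0,0,0,0,0,255],
  ],
)

```text
t: 29.25
tcp_pos: [0.5411, 0.2039, 0.1814]
orientation: [180.0, 0.1, 17.0]
wrist_force: [0.5, -0.1, 0.3]
gripper_width: 0.0004
finger_force: 0.0
```

Emit:
arm_command(
  motion=[
    [0,0,0,0,-0.1,0.3,255],
    [0,0,0,0,-0.1,0.3,255],
    [0,0,0,0,-0.1,0.3,255],
    [0,0,0,0,-0.1,0.3,255],
    [0,0,0,0,0,0,255],
  ],
)

```text
t: 29.75
tcp_pos: [0.54, 0.2079, 0.1695]
orientation: [180.0, 0.0, 17.0]
wrist_force: [0.4, -0.0, 0.3]
gripper_width: 0.0004
finger_force: 0.0
```

Emit:
arm_command(
  motion=[
    [0,0,0,0,0,-2,255],
    [0,0,0,0,0,-3,255],
    [0,0,0,0,0,-2.3,255],
    [0,0,0,0,-2,0,150],
    [0,0,0,0,-1.8,0,150],
    [0,0,0,0,0,0,150],
    [0,0,0,0,0,0,150],
    [0,0,0,0,0,0,150],
  ],
)

```text
t: 30.55
tcp_pos: [0.5289, 0.2441, 0.2424]
orientation: [180.0, 0.1, 17.0]
wrist_force: [-0.3, 0.3, 1.3]
gripper_width: 0.0335
finger_force: 0.0
```

Run:
```python
from m import *
S,D,W=pickle.load(open("c8.pkl","rb"))
o=observe();print(o["t"],o["tcp_pos"],o["orientation"],o["gripper_width"],go(o,[.529,.2465,.2421],17))
d=[read_camera(n) for n in("scene","side","wrist")];pickle.dump(d,open("c9.pkl","wb"))
w=d[2]["pixels"].astype(int)
for nm,im in(("old",W["pixels"].astype(int)),("new",w)):
    sat=im.max(2)-im.min(2); m=(sat<22)&(im.min(2)>125)
    m[300:]=0
    n,l,s,c=cv2.connectedComponentsWithStats(m.astype(np.uint8))
    print(nm,[s[i].tolist() for i in range(1,n) if s[i,4]>60])
    for r in range(150,300,5): 
        x=np.flatnonzero(m[r,150:490])+150
        if len(x): print(r, x.min(),x.max(), "".join("#" if m[r,k:k+6].mean()>.5 else "." for k in range(150,490,6)))
```

```text
30.55 [0.52887375 0.24407283 0.24236991] [1.79966137e+02 8.04874510e-02 1.69796148e+01] 0.0335181369670629 (array([ 0. ,  0.1, -0. ]), array([ 0.08, -0.23,  0.03]))
old [[153, 0, 30, 16, 263], [167, 214, 92, 70, 3125], [371, 216, 97, 67, 3281], [393, 289, 18, 11, 64]]
210 203 454 .........................................................
215 174 199 ....##...................................................
220 168 466 ...#####.......................................######....
225 168 466 ...#####.......................................######....
230 169 465 ...#####.......................................######....
235 180 453 .....####......................................####......
240 181 453 .....########..............................########......
245 181 453 .....########.............................#########......
250 181 453 .....#########...........................##########......
255 181 452 .....#############...................#############.......
260 173 462 ....##############...................#########.#####.....
265 173 461 ....#####..#######...................#######...##
[... 815 characters left out ...]

235 177 449 .....#########...........................#########.......
240 178 449 .....##################........###..##############.......
245 178 448 .....##################........###################.......
250 178 448 .....##################........###################.......
255 179 446 .....##.....###########........############....##........
260 170 457 ...#####...........####........#####..........#####......
265 170 456 ...#####......................................#####......
270 171 455 ....#####.....................................#####......
290 243 393 ................#......................#.................
295 243 393 .....................................#.##................
```

Run:
```python
from h import *
W=pickle.load(open("c9.pkl","rb"))[2]
p=[.529,.2465,np.radians(17)]
for th in(45,30,25,20,15,10):
    t=np.radians(th);print(th,[P(W,pose(p,(0,s*(.088-.07*np.cos(t)),.145+.07*np.sin(t))))[0].round(1).tolist() for s in(1,-1)], "inner",[P(W,pose(p,(0,s*(.081-.07*np.cos(t)),.145+.07*np.sin(t))))[0].round(1)[0] for s in(1,-1)],"hinge",[P(W,pose(p,(0,s*.088,.145)))[0].round(1).tolist() for s in(1,-1)])
```

```text
45 [[246.0, 266.5], [378.0, 266.4]] inner [np.float64(258.0), np.float64(366.0)] hinge [[188.8, 241.3], [437.2, 241.1]]
30 [[268.2, 258.0], [356.5, 257.9]] inner [np.float64(279.5), np.float64(345.2)] hinge [[188.8, 241.3], [437.2, 241.1]]
25 [[273.7, 255.1], [351.2, 255.0]] inner [np.float64(284.7), np.float64(340.1)] hinge [[188.8, 241.3], [437.2, 241.1]]
20 [[278.3, 252.2], [346.8, 252.2]] inner [np.float64(289.1), np.float64(336.0)] hinge [[188.8, 241.3], [437.2, 241.1]]
15 [[281.9, 249.4], [343.4, 249.3]] inner [np.float64(292.5), np.float64(332.9)] hinge [[188.8, 241.3], [437.2, 241.1]]
10 [[284.6, 246.6], [340.9, 246.5]] inner [np.float64(295.0), np.float64(330.6)] hinge [[188.8, 241.3], [437.2, 241.1]]
```

Both levers stand at about 19°, level with each other. I centre over them with the fingertips 35 mm apart and press both together.

Emit:
arm_command(
  motion=[
    [0,0,0,0.08,-0.23,0,150],
    [0,0,0,0,0,2,150],
    [0,0,0,0,0,2,150],
    [0,0,0,0,0,1.5,150],
    [0,0,0,0,0,0.5,150],
    [0,0,0,0,0,0,150],
    [0,0,0,0,0,0,150],
  ],
)

```text
t: 31.4
tcp_pos: [0.5298, 0.2469, 0.1839]
orientation: [-180.0, -0.1, 17.0]
wrist_force: [0.8, -0.3, 0.8]
gripper_width: 0.0362
finger_force: 0.0
```

Emit:
arm_command(
  motion=[
    [0,0,0,0,0,0.2,150],
    [0,0,0,0,0,0.2,150],
    [0,0,0,0,0,0,150],
    [0,0,0,0,0,0,150],
  ],
)

```text
t: 31.8
tcp_pos: [0.5293, 0.2467, 0.1793]
orientation: [-180.0, -0.0, 17.0]
wrist_force: [0.7, 0.5, 0.8]
gripper_width: 0.0359
finger_force: 0.0
```

Emit:
arm_command(
  motion=[
    [0,0,0,0,0,0.2,150],
    [0,0,0,0,0,0,150],
    [0,0,0,0,0,0,150],
  ],
)

```text
t: 32.1
tcp_pos: [0.5293, 0.2467, 0.1771]
orientation: [180.0, 0.0, 17.0]
wrist_force: [0.2, -0.0, -1.1]
gripper_width: 0.0363
finger_force: 0.0
```

Emit:
arm_command(
  motion=[
    [0,0,0,0,0,0.2,150],
    [0,0,0,0,0,0.1,150],
    [0,0,0,0,0,0,150],
    [0,0,0,0,0,0,150],
  ],
)

```text
t: 32.5
tcp_pos: [0.5293, 0.2467, 0.1741]
orientation: [180.0, 0.0, 17.0]
wrist_force: [-0.0, -0.1, 0.1]
gripper_width: 0.0357
finger_force: 0.0
```

Emit:
arm_command(
  motion=[
    [0,0,0,0,0,0.2,150],
    [0,0,0,0,0,0,150],
    [0,0,0,0,0,0,150],
  ],
)

```text
t: 32.8
tcp_pos: [0.5296, 0.2468, 0.1726]
orientation: [-180.0, -0.0, 17.0]
wrist_force: [0.3, -0.0, 3.4]
gripper_width: 0.0364
finger_force: 1.8
```

Emit:
arm_command(
  motion=[
    [0,0,0,0,0,0.2,150],
    [0,0,0,0,0,0,150],
    [0,0,0,0,0,0,150],
  ],
)

```text
t: 33.1
tcp_pos: [0.5298, 0.2469, 0.1709]
orientation: [-180.0, -0.1, 17.0]
wrist_force: [-0.7, -0.9, 5.2]
gripper_width: 0.0357
finger_force: 2.7
```

Emit:
arm_command(
  motion=[
    [0,0,0,0,0,0.2,150],
    [0,0,0,0,0,0,150],
    [0,0,0,0,0,0,150],
  ],
)

```text
t: 33.4
tcp_pos: [0.5299, 0.2469, 0.169]
orientation: [-180.0, -0.1, 17.0]
wrist_force: [0.9, -0.5, 5.4]
gripper_width: 0.0364
finger_force: 2.8
```

Emit:
arm_command(
  motion=[
    [0,0,0,0,0,0.2,150],
    [0,0,0,0,0,0,150],
    [0,0,0,0,0,0,150],
  ],
)

```text
t: 33.7
tcp_pos: [0.5301, 0.2471, 0.1673]
orientation: [-180.0, -0.1, 17.0]
wrist_force: [-0.4, -0.0, 6.8]
gripper_width: 0.0357
finger_force: 3.7
```

Emit:
arm_command(
  motion=[
    [0,0,0,0,0,0.2,150],
    [0,0,0,0,0,0,150],
    [0,0,0,0,0,0,150],
  ],
)

```text
t: 34.0
tcp_pos: [0.5302, 0.2471, 0.1654]
orientation: [-180.0, -0.1, 17.0]
wrist_force: [-0.1, -0.2, 8.1]
gripper_width: 0.0363
finger_force: 4.0
```

Emit:
arm_command(
  motion=[
    [0,0,0,0,0,0.2,150],
    [0,0,0,0,0,0,150],
    [0,0,0,0,0,0.1,150],
    [0,0,0,0,0,0,150],
  ],
)

```text
t: 34.4
tcp_pos: [0.5304, 0.2472, 0.1626]
orientation: [-180.0, -0.2, 17.0]
wrist_force: [-1.2, -0.1, 10.3]
gripper_width: 0.0363
finger_force: 4.5
```

Emit:
arm_command(
  motion=[
    [0,0,0,0,0,0.2,150],
    [0,0,0,0,0,0,150],
    [0,0,0,0,0,0,150],
  ],
)

```text
t: 34.7
tcp_pos: [0.5304, 0.2472, 0.1606]
orientation: [-180.0, -0.2, 17.0]
wrist_force: [0.1, 0.1, 9.8]
gripper_width: 0.036
finger_force: 4.3
```

Emit:
arm_command(
  motion=[
    [0,0,0,0,0,0.15,150],
    [0,0,0,0,0,0,150],
    [0,0,0,0,0,0,150],
  ],
)

```text
t: 35.0
tcp_pos: [0.5305, 0.2472, 0.1592]
orientation: [-180.0, -0.2, 17.0]
wrist_force: [0.1, -0.4, 8.4]
gripper_width: 0.036
finger_force: 4.4
```

Emit:
arm_command(
  motion=[
    [0,0,0,0,0,0.15,150],
    [0,0,0,0,0,0,150],
    [0,0,0,0,0,0,150],
  ],
)

```text
t: 35.3
tcp_pos: [0.5305, 0.2471, 0.1577]
orientation: [-180.0, -0.2, 17.0]
wrist_force: [-0.2, -1.1, 7.8]
gripper_width: 0.036
finger_force: 4.4
```

Emit:
arm_command(
  motion=[
    [0,0,0,0,0,0.15,150],
    [0,0,0,0,0,0,150],
    [0,0,0,0,0,0,150],
  ],
)

```text
t: 35.6
tcp_pos: [0.5306, 0.2472, 0.1562]
orientation: [-180.0, -0.2, 17.0]
wrist_force: [1.1, -1.4, 9.1]
gripper_width: 0.036
finger_force: 4.4
```

Emit:
arm_command(
  motion=[
    [0,0,0,0,0,0.1,150],
    [0,0,0,0,0,0,150],
    [0,0,0,0,0,0,150],
  ],
)

```text
t: 35.9
tcp_pos: [0.5306, 0.2471, 0.1553]
orientation: [-180.0, -0.2, 17.0]
wrist_force: [0.1, -0.3, 9.8]
gripper_width: 0.0362
finger_force: 4.6
```

Emit:
arm_command(
  motion=[
    [0,0,0,0,0,0.15,150],
    [0,0,0,0,0,0,150],
    [0,0,0,0,0,0,150],
  ],
)

```text
t: 36.2
tcp_pos: [0.5306, 0.2471, 0.1538]
orientation: [-180.0, -0.2, 17.0]
wrist_force: [0.4, -1.4, 9.0]
gripper_width: 0.0363
finger_force: 4.5
```

Emit:
arm_command(
  motion=[
    [0,0,0,0,0,0.15,150],
    [0,0,0,0,0,0,150],
    [0,0,0,0,0,0,150],
  ],
)

```text
t: 36.5
tcp_pos: [0.5306, 0.2471, 0.1523]
orientation: [-180.0, -0.2, 17.0]
wrist_force: [0.4, -0.6, 9.2]
gripper_width: 0.0359
finger_force: 4.5
```

Emit:
arm_command(
  motion=[
    [0,0,0,0,0,0.1,150],
    [0,0,0,0,0,0,150],
    [0,0,0,0,0,0,150],
  ],
)

```text
t: 36.8
tcp_pos: [0.5306, 0.2471, 0.1513]
orientation: [-180.0, -0.2, 17.0]
wrist_force: [-0.5, -0.6, 10.0]
gripper_width: 0.0363
finger_force: 4.7
```

Emit:
arm_command(
  motion=[
    [0,0,0,0,0,0.1,150],
    [0,0,0,0,0,0,150],
    [0,0,0,0,0,0,150],
  ],
)

```text
t: 37.1
tcp_pos: [0.5307, 0.2472, 0.1504]
orientation: [-180.0, -0.2, 17.0]
wrist_force: [1.1, -0.9, 9.7]
gripper_width: 0.036
finger_force: 4.8
```

Emit:
arm_command(
  motion=[
    [0,0,0,0,0,0.1,150],
    [0,0,0,0,0,0,150],
    [0,0,0,0,0,0,150],
  ],
)

```text
t: 37.4
tcp_pos: [0.5307, 0.2471, 0.1494]
orientation: [-180.0, -0.2, 17.0]
wrist_force: [-0.3, -1.5, 9.6]
gripper_width: 0.0362
finger_force: 4.8
```

Emit:
arm_command(
  motion=[
    [0,0,0,0,0,0.1,150],
    [0,0,0,0,0,0,150],
    [0,0,0,0,0,0,150],
  ],
)

```text
t: 37.7
tcp_pos: [0.5307, 0.2472, 0.1484]
orientation: [-180.0, -0.2, 17.0]
wrist_force: [-0.3, -0.8, 10.7]
gripper_width: 0.036
finger_force: 4.9
```

Emit:
arm_command(
  motion=[
    [0,0,0,0,0,0.1,150],
    [0,0,0,0,0,0,150],
    [0,0,0,0,0,0,150],
  ],
)

```text
t: 38.0
tcp_pos: [0.5307, 0.2472, 0.1474]
orientation: [-180.0, -0.2, 17.0]
wrist_force: [-0.2, -1.3, 9.4]
gripper_width: 0.0361
finger_force: 5.1
```

Emit:
arm_command(
  motion=[
    [0,0,0,0,0,0.1,150],
    [0,0,0,0,0,0,150],
    [0,0,0,0,0,0,150],
  ],
)

```text
t: 38.3
tcp_pos: [0.5307, 0.2472, 0.147]
orientation: [-180.0, -0.2, 17.0]
wrist_force: [-2.0, -1.9, 13.9]
gripper_width: 0.0362
finger_force: 7.0
```

Emit:
arm_command(
  motion=[
    [0,0,0,0,0,0.1,150],
    [0,0,0,0,0,0,150],
    [0,0,0,0,0,0,150],
  ],
)

```text
t: 38.6
tcp_pos: [0.5308, 0.2472, 0.1467]
orientation: [-180.0, -0.2, 17.0]
wrist_force: [-3.9, -2.1, 19.3]
gripper_width: 0.0357
finger_force: 9.4
```

Home: the force rose sharply at TCP z = 0.147, with 9.5 N on each finger, so both sides are equal. I lift off straight up and check that the levers stay.

Emit:
arm_command(
  motion=[
    [0,0,0,0,0,0,150],
    [0,0,0,0,0,-0.2,150],
    [0,0,0,0,0,-0.5,150],
    [0,0,0,0,0,-1,150],
    [0,0,0,0,0,-3,150],
    [0,0,0,0,0,-3,150],
    [0,0,0,0,0,-2,150],
    [0,0,0,0,0,0,150],
    [0,0,0,0,0,0,150],
    [0,0,0,0,0,0,150],
  ],
)

```text
t: 39.6
tcp_pos: [0.5288, 0.2464, 0.2397]
orientation: [180.0, 0.1, 17.0]
wrist_force: [0.2, 0.1, -0.6]
gripper_width: 0.0362
finger_force: 0.0
```

Run:
```python
from m import *
o=observe();print(o["t"],o["tcp_pos"],o["orientation"],o["wrist_force"])
w=read_camera("wrist");pickle.dump(w,open("w10.pkl","wb"));im=w["pixels"].astype(int)
m=((im.max(2)-im.min(2)<22)&(im.min(2)>125));m[300:]=0
n,l,s,c=cv2.connectedComponentsWithStats(m.astype(np.uint8));print([s[i].tolist() for i in range(1,n) if s[i,4]>60])
for r in range(205,285,4):print(r,"".join("#" if m[r,k:k+6].mean()>.5 else "." for k in range(150,490,6)))
p=[.529,.2465,np.radians(17)]
for t in(.25,.1,0,-.05,-.1):print(t,[P(w,pose(p,(0,q*(.088-.07*np.cos(t)),.145+.07*np.sin(t))))[0].round(1).tolist() for q in(1,-1)],[P(w,pose(p,(0,q*.088,.145)))[0].round(1).tolist() for q in(1,-1)])
```

```text
39.6 [0.52875768 0.24637404 0.23971672] [1.79978155e+02 9.73713636e-02 1.69518110e+01] [ 0.18154083  0.08157658 -0.60064263]
[[152, 0, 30, 17, 267], [166, 217, 135, 58, 3576], [333, 217, 135, 59, 3673]]
205 .........................................................
209 .........................................................
213 .........................................................
217 ...#####........................................####.....
221 ...#####.......................................######....
225 ...#####.......................................######....
229 ...#####.......................................######....
233 ...#####...####.#########......######....###...######....
237 .....####################......####################......
241 .....####################......####################......
245 .....####################......####################......
249 .....####################......####################......
253 .....###..............##.......##............######......
257 .....###........................................##.......
261 ....#####......................................#####.....
265 ....#####......................................#####.....
269 ....#####......................................#####.....
273 ....#####......................................#####.....
277 .........................................................
281 .........................................................
0.25 [[285.7, 250.8], [347.1, 250.8]] [[191.0, 242.9], [442.0, 242.7]]
0.1 [[289.6, 245.9], [343.3, 245.9]] [[191.0, 242.9], [442.0, 242.7]]
0 [[290.8, 242.9], [342.1, 242.8]] [[191.0, 242.9], [442.0, 242.7]]
-0.05 [[291.0, 241.4], [342.0, 241.3]] [[191.0, 242.9], [442.0, 242.7]]
-0.1 [[291.0, 239.9], [342.0, 239.9]] [[191.0, 242.9], [442.0, 242.7]]
```

```bash
python3 -c "
from workcell import *
print(finish_job())"
```

```text
the job is handed in; nothing more can be done
None
```

I handed the job in at about 40 s. The panel was pressed home with equal force on both levers, and both levers stayed down at about level once the gripper lifted clear; no result came back, and one earlier try at pressing them spiked the wrist force to at least 65 N before I backed off.

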